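# Vent the vacuum canister and find which way its lid opens

### The arm

A 6-joint arm with a two-finger parallel gripper is mounted at the origin on a cart in front of the work surface, level with it; the furniture and walls round the work are solid. World frame = base frame: x ahead of the robot, y to its left, z up, the work surface at z = 0. Lengths are in m, angles in rad, forces in N, time in s.
With the tool pointing down it reaches from about 0.25 to 0.725 m from the base axis. Payload 4 kg.
Tool frame: the origin (TCP) lies midway between the tips of the shut fingers; the grasp point (between the pads) lies 19 mm behind it; z points along the fingers, y is the line along which they close (so a half turn about z gives the same grasp; the last joint's range is limited). The gripper opens to 85 mm and grips with 20 to 120 N. Pads are 22 mm wide; open, the fingers measure 114 mm over their backs; the gripper's body (76 mm by 85 mm) begins 54 mm behind the grasp point. The pads swing forward as they close: fully open they stand 13 mm farther back than shut.
Start: joints at [-1.207, 0.241, 0.005, 1.335, 0, 1.571], TCP at [0.178, -0.467, 0.231] pointing down, gripper open.
Joint ranges: [-2.72, 2.72], [-1.05, 1.87], [-1.09, 1.28], [-1.99, 2.15], [-1.42, 1.44], [-3.14, 3.14]. Speed limits (rad/s): [2.79, 2.79, 3.14, 3.14, 3.14, 3.14].

### API

Orientations are given as a unit quaternion [x, y, z, w].
In Python, from workcell import bot gives the robot as it stands. The module is installed in compiled form; this text tells all that it offers.
- The arm moves only by the tool drive_tool, never from a script. Its arguments are lists of equal length, an entry for each row: "slide": the shift along the tool's x, y, z scaled (see below), a list of three; "rotation": the turn, a rotation vector about the tool's x, y, z scaled (see below), a list of three. A call has exactly 8 rows; each row is the pose to reach, as a shift and turn from the pose commanded when the call began, along the tool's axes at that moment; what a row does not reach only later rows make up. The controller multiplies each number of a shift by 250 mm and each number of a turn by 0.5 rad. A row lasts 1/8 s, in which the tool goes at most 62.5 mm and 10.7 degrees, less where a joint would pass 70% of its speed; a pose out of reach is approached as far as the arm can. A call with a number of a shift or a turn outside -1 to 1 is refused whole. A call with a gripper value outside its range is refused whole. "gripper" is the opening, from 0 (shut) to 1 (fully open), set as the call begins (left out, the last holds). The fingers move at their own pace and stop on an object; the grip force is fixed at half the most. Time passes only in rows, so rows that repeat a pose let the fingers close, or fill a call up. It gives the time, the measured TCP pose, the force, the opening and the grip force at its end, in the units of the state.
- bot.get_obs(): the state, without advancing time (a new reading comes with each control period).
- bot.camera(name): name is "scene" or "top" or "wrist"; returns a dict with "image" (480x640x3 uint8, red, green, blue), "z_map" (480x640 float32, m along the optical axis (not along the pixel's ray), 0 where there is no reading), "camera_matrix" (3x3 intrinsics, pixels), "k1" (the pictures are not rectified: a ray, as slopes to the right and down, at radius r is drawn at 1 + k1 r^2 times it, then the intrinsics apply), "xyz" and "orientation" of the camera in the world. Camera axes: x right, y up, looking along -z (the intrinsics and any distortion apply to the point x, -y, -z); pixel columns grow to the right and rows downward; lengths in m; the calibration is good to about 2 mm. A picture is of the moment at which its call begins.
- bot.job_done(): hands the job in; it is judged then, once.
The state is a dict: "clock": time; "joint_pos": joint angles; "joint_vel": joint speeds; "tau": joint torques, N m; "eef_pos": TCP position; "tool_rot": TCP orientation; "ft_force": force on the tool from outside, world axes, zero at the start; "ft_torque": the same for the moment, N m; "grip_width": finger opening in m; "grasp_force": force on a finger pad.
Only numpy, scipy, OpenCV 4.12 (cv2) and the standard library are available. Lean on these libraries where they do the work, as an engineer would, in place of code of your own. Each camera call takes 0.05 s, during which the arm holds its last target. There are 200 camera calls.

### The job

Open the blue vacuum canister: first push the red vent button on its lid all the way down to let the air in, then twist the lid by its black collar and lift it off. Nobody remembers whether this lid opens the ordinary way (anticlockwise) or is reverse-threaded, so if it stops after a few degrees do not force it but turn it the other way. Finish while holding the lid in the gripper, upright and still, about 10 cm above the open canister, and leave the tumbler, the coffee capsule and the amber bottle where they stand.

Things in the scene. Friction and masses are not known exactly. Their poses are not given: they have to be found in the camera images.
- canister: blue round canister, 72 mm in diameter, rim 80 mm above the worktop, fixed upright in a grey suction dock (108 mm in diameter, 9 mm high) that neither turns nor slides. Origin: on its axis at the worktop; z up. Its x axis is where the lid's x axis points when tight (within 0.05 rad).
- rim (a point): centre of the canister's mouth, 80 mm above the worktop. The bayonet thread inside is hidden; its hand differs between episodes. Turned the wrong way from tight, the lid stops dead after about 10 to 22 degrees; the right way it turns with almost no drag to a stop at about 60 to 70 degrees, and past about 52 degrees it lifts straight off. Locked, it lifts only 2 mm. Twisting a stop with over 1.5 N m is forcing it.
- lid: loose lid, 0.12 kg. Origin: on its axis at the underside of its grey flange, on the canister's rim when seated; z up, x towards the white pointer bar on the flange. Flange 72 mm in diameter, 5 mm thick. Below it a plug 52 mm in diameter, 5 mm deep, and a stem with two lugs reaching 30 mm below the origin into the canister. About 4 mm of sideways play each way.
- collar (a point): middle of the lid's black twist collar, 20 mm above the lid's origin, on its axis. The collar is six-sided, 46 mm across flats (53 mm over corners), from 5 to 36 mm above the lid's origin (85 to 116 mm above the worktop when seated); one flat faces the lid's +x, i.e. the white pointer. Grip two opposite flats from above, fingertips staying above the flange.
- vent (a joint): red spring vent button in the middle of the lid: 0 m up, 0.007 m pressed to its stop; it takes about 4 N to hold it at the stop, and it springs back when let go
- vent_top (a point): centre of the top of the red vent button, 22 mm in diameter, 48 mm above the lid's origin when up (12 mm above the collar's top); it still stands 5 mm proud of the collar when fully pressed
- tumbler: clear tumbler standing near the canister, 73 mm in diameter, 94 mm high; origin at the centre of its underside. Bystander.
- capsule: red coffee capsule, 37 mm in diameter, 28 mm high; origin at the centre of its underside. Bystander.
- amber_bottle: small amber bottle with a white cap, 46 mm in diameter, 85 mm high; origin at the centre of its underside. Bystander.
Things that resemble listed ones, but are neither listed nor needed, are in the scene too. What is shaped like the lid but purple or turquoise is not meant.

How it is judged:
On the way, in this order (a step that is already met when the one before it is completed fails the run):
1. the vent button is pressed fully down with the lid still seated on the canister (value of joint vent above 0.006 m and z of lid in the frame of canister below 0.084 m), for 0.2 s.
2. the lid is gripped and off the canister, its stem out of the mouth (z of lid in the frame of canister above 0.115 m and contact force between the fingers and lid above 1 N), for 0.2 s.
At the end, for the whole second after the job is handed in: The lid is held in the fingers, upright within 0.2 rad and still (under 0.03 m/s), its flange 60 to 160 mm above the canister's rim and within 50 mm of the canister's axis, touching the canister nowhere, its vent button sprung back up (z of lid in the frame of canister between 0.14 and 0.24 m and horizontal distance between lid and canister below 0.05 m and angle between lid's own z axis and vertical below 0.2 rad and contact force between the fingers and lid above 1 N and contact force between lid and canister below 0.1 N and linear speed of lid below 0.03 m/s and value of joint vent below 0.004 m); the arm keeps its last pose, push and grip.
It fails at once if the lid is forced: more than 180 N between lid and canister (contact force between lid and canister above 180 N).
It fails at once if a bystander (tumbler, capsule or amber bottle) is moved more than 25 mm (distance of any of tumbler, capsule, amber_bottle from where it was at the start of the episode above 0.025 m).
It also fails if it takes over 54 s, if anything falls off the work surface, if the arm or the gripper's body presses on something with over 40 N, if the wrist force passes 120 N, or if a joint passes its speed limit or range.

## Working session

There is one attempt and no reset: what is moved stays moved. The work goes in short steps, Python scripts to look and compute and a tool call to move; the robot and the scene stay as the last step left them, time stands still between calls to the robot, and variables do not carry over. Pictures are saved under pics/ and viewed, at most 10 in all, crops included, and the job is handed in when it is done.

Besides the shell and the picture viewer there is one more tool, called after ">>>" by a JSON object that holds its "name" and its "arguments", one argument or row to a line. drive_tool: Moves the arm, as the interface text tells. Shifts and turns lie within -1 to 1; 1 stands for 250 mm of shift or 0.5 rad of turn. Its arguments: {"type":"object","properties":{"slide":{"type":"array","items":{"type":"array","items":{"type":"number"}}},"rotation":{"type":"array","items":{"type":"array","items":{"type":"number"}}},"gripper":{"type":"number"}},"required":["slide","rotation"]}

```bash
mkdir -p pics; cat > h.py <<'E'
import numpy as np, cv2
from scipy.spatial.transform import Rotation as R
from workcell import bot
def cam(n):
    c=bot.camera(n); c['R']=R.from_quat(c['orientation']).as_matrix(); c['p']=np.array(c['xyz']); c['K']=np.array(c['camera_matrix']); return c
def ray(c,u,v):
    K=c['K']; x=(u-K[0,2])/K[0,0]; y=(v-K[1,2])/K[1,1]
    rd=np.hypot(x,y); r=rd
    for _ in range(20): r=rd/(1+c['k1']*r*r)
    s=r/rd if rd>0 else 1
    return c['R']@np.array([x*s,-y*s,-1.])
def onplane(c,u,v,z):
    d=ray(c,u,v); return c['p']+d*(z-c['p'][2])/d[2]
def depthpt(c,u,v):
    return c['p']+ray(c,u,v)*c['z_map'][int(v),int(u)]
def tri(c1,a,c2,b):
    d1=ray(c1,*a);d2=ray(c2,*b)
    t=np.linalg.lstsq(np.stack([d1,-d2],1),c2['p']-c1['p'],rcond=None)[0]
    P=c1['p']+d1*t[0];Q=c2['p']+d2*t[1]
    return (P+Q)/2,np.linalg.norm(P-Q)
def save(c,f): cv2.imwrite(f,c['image'][:,:,::-1])
E
python3 - <<'E'
from h import *
o=bot.get_obs(); print(o)
a=cam('top');b=cam('scene')
for c in(a,b): print(c['p'],c['R'].round(3),c['K'],c['k1'])
save(a,'pics/top0.png');save(b,'pics/scene0.png')
E
```

```text
{'clock': 0.0, 'joint_pos': array([-1.20703402e+00,  2.41426833e-01,  3.73500140e-03,  1.33520721e+00,
       -4.99721968e-05,  1.57082419e+00]), 'joint_vel': array([ 0.00059605, -0.00307623, -0.00029173, -0.00073613,  0.00054693,
       -0.00050065]), 'tau': array([-1.92841529e-03, -3.72317505e+01,  2.52408475e+01,  1.70079817e-02,
       -6.85991586e-05, -4.06496255e-06]), 'eef_pos': array([ 0.17765802, -0.46669882,  0.23041016]), 'tool_rot': array([ 9.83507142e-01,  1.80866239e-01, -2.14757767e-04, -1.02949261e-03]), 'ft_force': array([-0.6892652 , -0.00561138, -0.15230632]), 'ft_torque': array([-0.02995669,  0.01796765, -0.00053936]), 'grasp_force': 0.0, 'grip_width': 0.0852580303323777}
[0.39513945 0.08412032 1.00558122] [[ 0.008  0.995 -0.1  ]
 [-1.     0.009  0.009]
 [ 0.01   0.1    0.995]] [[475.33335195   0.         322.27623935]
 [  0.         475.33335195 234.03970308]
 [  0.           0.           1.        ]] -0.0056124005479831485
[0.07680104 0.72243215 0.45966027] [[-0.855  0.195 -0.48 ]
 [-0.517 -0.368  0.773]
 [-0.026  0.909  0.416]] [[445.30998272   0.         315.2223316 ]
 [  0.         445.30998272 237.61776376]
 [  0.           0.           1.        ]] -0.09995908386114818
```

View pics/top0.png

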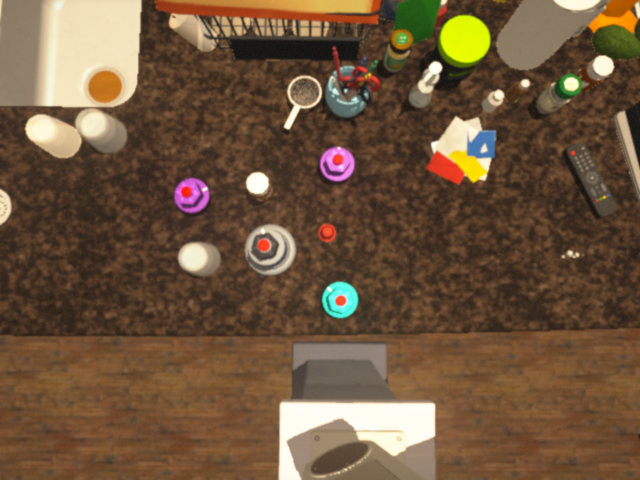

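View pics/scene0.png

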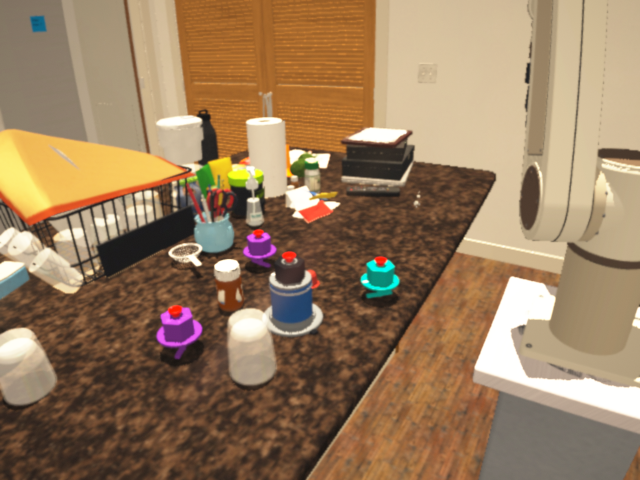

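The top view shows the canister with its lid at about (268,248) and the red vent at (264,245). The tumbler is at (200,259), the bottle at (258,184) and the capsule at (327,233). In the scene view the vent is at (289,257) and the canister at (291,300). Next I measure the vent by triangulation and crop for the pointer.

```bash
python3 - <<'E'
from h import *
a=cam('top');b=cam('scene')
def red(c,box):
    x0,y0,x1,y1=box; h=cv2.cvtColor(c['image'],cv2.COLOR_RGB2HSV)[y0:y1,x0:x1]
    m=((h[...,0]<8)|(h[...,0]>172))&(h[...,1]>170)&(h[...,2]>120)
    n,l,s,ce=cv2.connectedComponentsWithStats(m.astype(np.uint8))
    i=1+np.argmax(s[1:,4]); return ce[i]+[x0,y0],s[i]
pa,sa=red(a,(250,230,280,260)); pb,sb=red(b,(278,248,302,268))
print(pa,sa,pb,sb); print('tri vent',tri(a,pa,b,pb)); print('onplane .128',onplane(a,*pa,.128))
print('vent depth',depthpt(a,*pa),depthpt(b,*pb))
# dock ring (z~.009) , tumbler, bottle, capsule via depth
for n,u,v in(('tumbler',200,259),('bottle',258,184),('capsule',327,233),('dock',288,262)): print(n,depthpt(a,u,v).round(3))
cr=a['image'][200:300,180:350]; cv2.imwrite('pics/crop1.png',cv2.resize(cr,None,fx=4.5,fy=4.5,interpolation=cv2.INTER_CUBIC)[:,:,::-1])
E
```

```text
[263.02083333 244.94791667] [ 8 10 11 11 96] [288.74561404 255.5       ] [  4   3  15  11 114]
tri vent (array([0.46258591, 0.18567231, 0.12701105]), np.float64(0.000474453769898393))
onplane .128 [0.46230853 0.18542969 0.128     ]
vent depth [0.46250913 0.18573224 0.12537916] [0.4607477  0.18863023 0.12879664]
tumbler [0.437 0.31  0.089]
bottle [0.586 0.203 0.085]
capsule [0.496 0.065 0.024]
dock [0.436 0.146 0.009]
```

View pics/crop1.png

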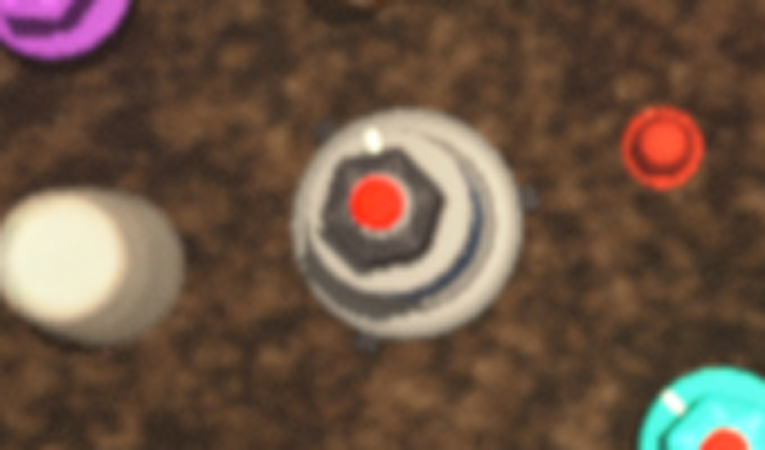

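The crop confirms the layout. The lid's white pointer is at crop (373,140), which is pixel (263,231), just above the vent. I compute its angle and the pose change for the first move.

```bash
cat >> h.py <<'E'
def go(p,yaw=None,yawd=None):
    "print slide/rotation numbers for tool-down target p"
    o=bot.get_obs(); T=R.from_quat(o['tool_rot']); d=T.inv().apply(np.array(p)-o['eef_pos'])/0.25
    x=T.as_matrix()[:,0]; y0=np.arctan2(x[1],x[0])
    print('tcp',o['eef_pos'].round(4),'yaw',round(y0,4),'slide',d.round(4), '' if yaw is None else ('rot',(((T.inv()*R.from_euler('z',yaw)*R.from_euler('x',np.pi)).as_rotvec())/0.5).round(4)),'j',o['joint_pos'].round(2))
E
python3 - <<'E'
from h import *
a=cam('top')
c=np.array([.4625,.1856])
g=a['image'][224:240,254:272].astype(int).sum(2); m=g>600
ys,xs=np.nonzero(m); u,v=xs.mean()+254,ys.mean()+224
p=onplane(a,u,v,.087); d=p[:2]-c
print(u,v,m.sum(),p,np.hypot(*d),np.degrees(np.arctan2(d[1],d[0])))
for z in (.08,.085): print(onplane(a,270.7,249.3,.009))
go([.4625,.1856,.23],0.364)
E
```

```text
264.34285714285716 230.54285714285714 35 [0.49351011 0.18816825 0.087     ] 0.03111627686574815 4.73441776855817
[0.46239989 0.18288514 0.009     ]
[0.46239989 0.18288514 0.009     ]
tcp [ 0.1778 -0.467   0.2309] yaw 0.3638 slide [ 1.9931 -2.0344  0.0055] ('rot', array([-0.0021,  0.    , -0.0005])) j [-1.21  0.24  0.    1.34 -0.    1.57]
```

>>> {"name": "drive_tool", "arguments": {
  "slide": [
    [0.08,-0.08,0],
    [0.22,-0.22,0],
    [0.38,-0.38,0],
    [0.54,-0.54,0],
    [0.7,-0.7,0],
    [0.85,-0.85,0],
    [0.95,-0.95,0],
    [1,-1,0]
  ],
  "rotation": [
    [0,0,0],
    [0,0,0],
    [0,0,0],
    [0,0,0],
    [0,0,0],
    [0,0,0],
    [0,0,0],
    [0,0,0]
  ],
  "gripper": 0
}}

```text
clock: 1.25
eef_pos: [0.323, -0.143, 0.2314]
tool_rot: [0.983, 0.182, 0.0, 0.0]
ft_force: [0.1, -0.3, -0.5]
grip_width: 0.0003
grasp_force: 0.0
```

>>> {"name": "drive_tool", "arguments": {
  "slide": [
    [0.08,-0.08,0],
    [0.22,-0.22,0],
    [0.38,-0.38,0],
    [0.54,-0.54,0],
    [0.68,-0.68,0],
    [0.78,-0.8,0],
    [0.8,-0.86,0],
    [0.8,-0.9,0]
  ],
  "rotation": [
    [0,0,0],
    [0,0,-0.05],
    [0,0,-0.15],
    [0,0,-0.25],
    [0,0,-0.35],
    [0,0,-0.45],
    [0,0,-0.49],
    [0,0,-0.49]
  ]
}}

```text
clock: 2.25
eef_pos: [0.4288, 0.137, 0.231]
tool_rot: [0.954, 0.3, -0.001, 0.0]
ft_force: [0.2, -0.8, 0.5]
grip_width: 0.0002
grasp_force: 0.0
```

```bash
python3 - <<'E'
from h import *
go([.4625,.1856,.14],0.61)
w=cam('wrist'); save(w,'pics/w1.png'); print(w['p'],w['R'].round(2),w['K'],w['k1'])
E
```

```text
tcp [0.4288 0.137  0.231 ] yaw 0.6089 slide [ 0.2223 -0.0825  0.3638] ('rot', array([ 0.    ,  0.0026, -0.0022])) j [ 0.31  0.14 -0.12  1.31 -0.    2.84]
[0.49547461 0.18279229 0.37437008] [[ 0.57  0.78  0.26]
 [-0.82  0.54  0.18]
 [-0.   -0.32  0.95]] [[372.56947338   0.         316.15038035]
 [  0.         372.56947338 237.91377745]
 [  0.           0.           1.        ]] -0.05897241179106995
```

View pics/w1.png

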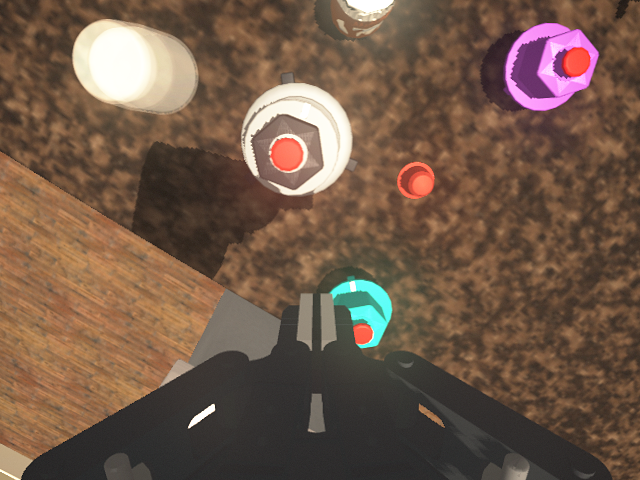

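The wrist view shows the vent at about (287,154), with the dark hex collar around it. The flange is overexposed. I cross-check the vent position and the hex angle.

```bash
python3 - <<'E'
from h import *
w=cam('wrist');a=cam('top')
h=cv2.cvtColor(w['image'],cv2.COLOR_RGB2HSV)[120:220,230:350]
m=((h[...,0]<8)|(h[...,0]>172))&(h[...,1]>150)&(h[...,2]>120)
n,l,s,ce=cv2.connectedComponentsWithStats(m.astype(np.uint8));i=1+np.argmax(s[1:,4])
pw=ce[i]+[230,120]; print(pw,s[i])
print(tri(w,pw,a,(263.02,244.95)), onplane(w,*pw,.128))
d=(h[...,2]<110)&~m; d[:10]=0
n,l,s,ce=cv2.connectedComponentsWithStats((d|m).astype(np.uint8)); k=l[154-120,287-230]; print(s[k])
cn=cv2.findContours((l==k).astype(np.uint8),cv2.RETR_EXTERNAL,cv2.CHAIN_APPROX_NONE)[0]
cn=max(cn,key=cv2.contourArea); hull=cv2.convexHull(cn)
ap=cv2.approxPolyDP(hull,3,True)[:,0]+[230,120]
P=np.array([onplane(w,*q,.110)[:2] for q in ap]); 
e=np.roll(P,-1,0)-P
print(ap.tolist(),(P-[.4625,.1856]).round(4).tolist(),np.hypot(*e.T).round(4),np.degrees(np.arctan2(e[:,1],e[:,0]))%60)
E
```

```text
[287.66801619 154.25775978] [ 43  18  32  33 741]
(array([0.46284803, 0.1849885 , 0.12576634]), np.float64(0.0015833213136571133)) [0.46351609 0.18428294 0.128     ]
[ 43  18  32  33 741]
[[294, 138], [304, 150], [304, 159], [292, 170], [283, 169], [276, 164], [273, 149], [278, 141]] [[0.0104, 0.0013], [0.0077, -0.0089], [0.0025, -0.0124], [-0.0087, -0.0098], [-0.0117, -0.0042], [-0.0116, 0.0018], [-0.0041, 0.0092], [0.0024, 0.0093]] [0.0106 0.0062 0.0115 0.0064 0.006  0.0105 0.0065 0.0113] [14.85084642 34.38335655 46.8504726  58.5129779  28.91343922 44.57475985
  1.05369916 15.121922  ]
```

>>> {"name": "drive_tool", "arguments": {
  "slide": [
    [0.08,-0.03,0],
    [0.18,-0.065,0.05],
    [0.222,-0.079,0.14],
    [0.222,-0.079,0.26],
    [0.222,-0.079,0.35],
    [0.222,-0.079,0.39],
    [0.222,-0.079,0.405],
    [0.222,-0.079,0.412]
  ],
  "rotation": [
    [0,0,0],
    [0,0,0],
    [0,0,0],
    [0,0,0],
    [0,0,0],
    [0,0,0],
    [0,0,0],
    [0,0,0]
  ]
}}

```text
clock: 3.4
eef_pos: [0.4643, 0.1845, 0.1291]
tool_rot: [0.954, 0.299, 0.001, -0.0]
ft_force: [0.1, 0.1, 0.8]
grip_width: 0.0002
grasp_force: 0.0
```

>>> {"name": "drive_tool", "arguments": {
  "slide": [
    [0,0,0.004],
    [0,0,0.01],
    [0,0,0.016],
    [0,0,0.022],
    [0,0,0.027],
    [0,0,0.03],
    [0,0,0.032],
    [0,0,0.032]
  ],
  "rotation": [
    [0,0,0],
    [0,0,0],
    [0,0,0],
    [0,0,0],
    [0,0,0],
    [0,0,0],
    [0,0,0],
    [0,0,0]
  ]
}}

```text
clock: 4.4
eef_pos: [0.4643, 0.1848, 0.121]
tool_rot: [0.954, 0.3, 0.001, 0.0]
ft_force: [-0.1, -1.0, 6.8]
grip_width: -0.0
grasp_force: 3.2
```

>>> {"name": "drive_tool", "arguments": {
  "slide": [
    [0,0,0.003],
    [0,0,0.006],
    [0,0,0.008],
    [0,0,0.008],
    [0,0,0.008],
    [0,0,0.008],
    [0,0,0.008],
    [0,0,0.008]
  ],
  "rotation": [
    [0,0,0],
    [0,0,0],
    [0,0,0],
    [0,0,0],
    [0,0,0],
    [0,0,0],
    [0,0,0],
    [0,0,0]
  ]
}}

```text
clock: 5.4
eef_pos: [0.4643, 0.1848, 0.1207]
tool_rot: [0.954, 0.3, 0.001, -0.0]
ft_force: [-3.3, -2.0, 16.7]
grip_width: 0.0
grasp_force: 8.4
```

The vent is on its hard stop: 16.7 N at z = 0.1207, which puts the rim at about 0.080 m. Now I rise, open the gripper and turn towards the flats.

>>> {"name": "drive_tool", "arguments": {
  "slide": [
    [0,0,-0.04],
    [0,0,-0.12],
    [0,0,-0.22],
    [0,0,-0.3],
    [0,0,-0.34],
    [0,0,-0.36],
    [0,0,-0.36],
    [0,0,-0.36]
  ],
  "rotation": [
    [0,0,0],
    [0,0,-0.04],
    [0,0,-0.2],
    [0,0,-0.4],
    [0,0,-0.6],
    [0,0,-0.8],
    [0,0,-0.95],
    [0,0,-1]
  ],
  "gripper": 1
}}

```text
clock: 6.4
eef_pos: [0.463, 0.1846, 0.2076]
tool_rot: [0.85, 0.527, -0.001, -0.0]
ft_force: [-0.1, 0.3, 0.1]
grip_width: 0.0856
grasp_force: 0.0
```

>>> {"name": "drive_tool", "arguments": {
  "slide": [
    [0,0,0],
    [0,0,0],
    [0,0,0],
    [0,0,0],
    [0,0,0],
    [0,0,0],
    [0,0,0],
    [0,0,0]
  ],
  "rotation": [
    [0,0,-0.1],
    [0,0,-0.3],
    [0,0,-0.5],
    [0,0,-0.7],
    [0,0,-0.87],
    [0,0,-0.97],
    [0,0,-1],
    [0,0,-1]
  ]
}}

```text
clock: 7.4
eef_pos: [0.4634, 0.1847, 0.208]
tool_rot: [0.694, 0.72, -0.0, -0.0]
ft_force: [-0.5, -0.7, -0.0]
grip_width: 0.0854
grasp_force: 0.0
```

```bash
python3 - <<'E'
from h import *
go([.463,.185,.086],1.66)
w=cam('wrist')
K=w['K']; X=np.array([.463,.185,.1]); q=w['R'].T@(X-w['p']); u=K[0,0]*q[0]/-q[2]+K[0,2]; v=-K[1,1]*q[1]/-q[2]+K[1,2]
print(u,v); u=int(np.clip(u,90,550)); v=int(np.clip(v,80,400))
cr=w['image'][v-80:v+80,u-90:u+90]; print(u-90,v-80)
cv2.imwrite('pics/w2.png',cv2.resize(cr,None,fx=4,fy=3.75,interpolation=cv2.INTER_CUBIC)[:,:,::-1])
E
```

```text
tcp [0.4634 0.1847 0.208 ] yaw 1.6081 slide [ 0.0015 -0.0013  0.488 ] ('rot', array([-0.0016,  0.0003, -0.1038])) j [ 0.38  0.25 -0.04  1.28  0.    1.91]
316.24361837613844 233.19701996778326
226 153
```

View pics/w2.png

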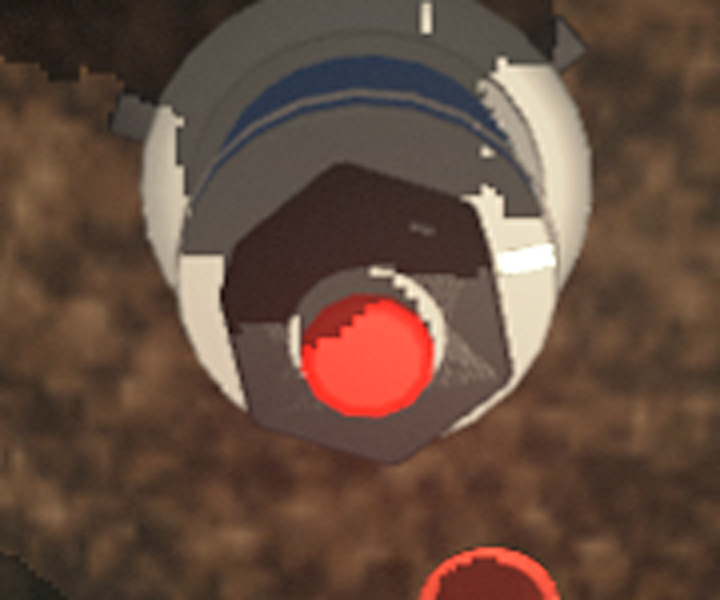

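The wrist crop shows the vent at crop (370,355), and the white pointer bar to the right runs from crop (497,264) to (555,255). I turn these into a pointer angle.

```bash
python3 - <<'E'
from h import *
w=cam('wrist'); f=lambda x,y:(226+x/4-.5,153+y/3.75-.5)
c=onplane(w,*f(368,356),.128); print('vent',c)
A=onplane(w,*f(497,264),.086);B=onplane(w,*f(555,255),.086)
M=(A+B)/2; 
for o in (c[:2],np.array([.463,.1850])): d=M[:2]-o; print(np.hypot(*d),np.degrees(np.arctan2(d[1],d[0])))
e=B-A; print('bar',np.hypot(*e[:2]),np.degrees(np.arctan2(e[1],e[0])))
# collar corners at top plane .116
for q in ((248,422),(393,463),(512,378)): 
    p=onplane(w,*f(*q),.116)-[.463,.185,0]; print(p[:2].round(4),np.hypot(*p[:2]).round(4),np.degrees(np.arctan2(p[1],p[0])).round(1))
E
```

```text
vent [0.46394527 0.18442861 0.128     ]
0.029791416900176667 11.996857753873867
0.030606598977881917 10.582607135744897
bar 0.010854335973550445 12.02831089619784
[-0.0188 -0.0185] 0.0264 -135.6
[ 0.0063 -0.0257] 0.0264 -76.3
[ 0.0256 -0.0082] 0.0269 -17.7
```

Corners and bar agree on a pointer angle of about 12.5°, so the grip yaw is 1.789 rad. Now I descend with the fingers open and then close.

>>> {"name": "drive_tool", "arguments": {
  "slide": [
    [0,0,0.03],
    [0,0,0.1],
    [0,0,0.2],
    [0,0,0.3],
    [0,0,0.4],
    [0,0,0.46],
    [0,0,0.485],
    [0,0,0.488]
  ],
  "rotation": [
    [0,0,-0.1],
    [0,0,-0.25],
    [0,0,-0.34],
    [0,0,-0.362],
    [0,0,-0.362],
    [0,0,-0.362],
    [0,0,-0.362],
    [0,0,-0.362]
  ]
}}

```text
clock: 8.5
eef_pos: [0.4639, 0.1848, 0.0864]
tool_rot: [0.626, 0.78, 0.0, 0.0]
ft_force: [0.2, -0.1, 0.6]
grip_width: 0.0856
grasp_force: 0.0
```

>>> {"name": "drive_tool", "arguments": {
  "slide": [
    [0,0,0],
    [0,0,0],
    [0,0,0],
    [0,0,0],
    [0,0,0],
    [0,0,0],
    [0,0,0],
    [0,0,0]
  ],
  "rotation": [
    [0,0,0],
    [0,0,0],
    [0,0,0],
    [0,0,0],
    [0,0,0],
    [0,0,0],
    [0,0,0],
    [0,0,0]
  ],
  "gripper": 0
}}

```text
clock: 9.5
eef_pos: [0.4644, 0.185, 0.0873]
tool_rot: [0.626, 0.78, 0.001, 0.0]
ft_force: [-0.5, -0.4, 6.4]
grip_width: 0.0452
grasp_force: 62.4
```

```bash
python3 - <<'E'
from h import *
o=bot.get_obs()
for k in('clock','ft_force','ft_torque','grip_width','grasp_force','joint_pos'): print(k,np.round(o[k],3))
go([.4633,.1848,.086],1.789)
E
```

```text
clock 9.5
ft_force [-0.499 -0.355  6.427]
ft_torque [-0.063  0.245  0.014]
grip_width 0.045
grasp_force 62.389
joint_pos [ 0.379  0.351 -0.24   0.977  0.     1.731]
tcp [0.4644 0.185  0.0873] yaw 1.7898 slide [ 0.0001 -0.0045  0.0051] ('rot', array([ 0.004 , -0.0007,  0.0016])) j [ 0.38  0.35 -0.24  0.98  0.    1.73]
```

The grip is firm: 45 mm opening and 62 N. Next I relieve the slight downward load and twist anticlockwise about 9°, watching the moment.

>>> {"name": "drive_tool", "arguments": {
  "slide": [
    [0,0,-0.002],
    [0,0,-0.004],
    [0,0,-0.004],
    [0,0,-0.004],
    [0,0,-0.004],
    [0,0,-0.004],
    [0,0,-0.004],
    [0,0,-0.004]
  ],
  "rotation": [
    [0,0,0],
    [0,0,-0.04],
    [0,0,-0.1],
    [0,0,-0.16],
    [0,0,-0.22],
    [0,0,-0.27],
    [0,0,-0.3],
    [0,0,-0.31]
  ]
}}

```text
clock: 10.5
eef_pos: [0.4637, 0.1846, 0.0873]
tool_rot: [0.563, 0.826, -0.0, 0.0]
ft_force: [0.1, -1.7, 2.3]
grip_width: 0.0451
grasp_force: 62.0
```

```bash
cat >> h.py <<'E'
def st():
    o=bot.get_obs(); x=R.from_quat(o['tool_rot']).as_matrix()[:,0]
    print(o['clock'],'F',o['ft_force'].round(2),'M',o['ft_torque'].round(3),'w',o['grip_width'].round(4),o['grasp_force'].round(1),'yaw',np.arctan2(x[1],x[0]).round(4),'p',o['eef_pos'].round(4))
E
python3 -c "
from h import *
st()"
```

```text
Traceback (most recent call last):
  File "h.py", line 29, in st
    print(o['clock'],'F',o['ft_force'].round(2),'M',o['ft_torque'].round(3),'w',o['grip_width'].round(4),o['grasp_force'].round(1),'yaw',np.arctan2(x[1],x[0]).round(4),'p',o['eef_pos'].round(4))
                                                                                ^^^^^^^^^^^^^^^^^^^^^
AttributeError: 'float' object has no attribute 'round'
```

>>> {"name": "drive_tool", "arguments": {
  "slide": [
    [0,0,0],
    [0,0,0],
    [0,0,0],
    [0,0,0],
    [0,0,0],
    [0,0,0],
    [0,0,0],
    [0,0,0]
  ],
  "rotation": [
    [0,0,-0.01],
    [0,0,-0.03],
    [0,0,-0.05],
    [0,0,-0.07],
    [0,0,-0.09],
    [0,0,-0.11],
    [0,0,-0.13],
    [0,0,-0.14]
  ]
}}

```text
clock: 11.5
eef_pos: [0.4637, 0.1847, 0.0873]
tool_rot: [0.534, 0.846, 0.0, -0.0]
ft_force: [0.3, -1.3, 3.0]
grip_width: 0.0453
grasp_force: 62.0
```

```bash
sed -i "s/o\['grip_width'\].round(4),o\['grasp_force'\].round(1)/o['grip_width'],o['grasp_force']/" h.py; python3 -c "
from h import *
st()"
```

```text
11.5 F [ 0.29 -1.28  2.97] M [-0.296 -0.255 -0.044] w 0.04527124030801083 62.020790576934814 yaw 2.0152 p [0.4637 0.1847 0.0873]
```

>>> {"name": "drive_tool", "arguments": {
  "slide": [
    [0,0,0],
    [0,0,0],
    [0,0,0],
    [0,0,0],
    [0,0,0],
    [0,0,0],
    [0,0,0],
    [0,0,0]
  ],
  "rotation": [
    [0,0,-0.01],
    [0,0,-0.03],
    [0,0,-0.05],
    [0,0,-0.07],
    [0,0,-0.09],
    [0,0,-0.11],
    [0,0,-0.13],
    [0,0,-0.14]
  ]
}}

```text
clock: 12.5
eef_pos: [0.4637, 0.1847, 0.0873]
tool_rot: [0.504, 0.864, 0.0, 0.0]
ft_force: [0.7, -1.7, 1.9]
grip_width: 0.0455
grasp_force: 62.0
```

```bash
python3 -c "
from h import *
st()"
```

```text
12.5 F [ 0.68 -1.71  1.86] M [-0.235 -0.333 -0.162] w 0.045478488544914666 62.00420379638672 yaw 2.0849 p [0.4637 0.1847 0.0873]
```

>>> {"name": "drive_tool", "arguments": {
  "slide": [
    [0,0,0],
    [0,0,0],
    [0,0,0],
    [0,0,0],
    [0,0,0],
    [0,0,0],
    [0,0,0],
    [0,0,0]
  ],
  "rotation": [
    [0,0,-0.01],
    [0,0,-0.02],
    [0,0,-0.03],
    [0,0,-0.04],
    [0,0,-0.05],
    [0,0,-0.06],
    [0,0,-0.07],
    [0,0,-0.07]
  ]
}}

```text
clock: 13.5
eef_pos: [0.4638, 0.1846, 0.0873]
tool_rot: [0.489, 0.872, 0.0, 0.0]
ft_force: [1.0, -1.9, 2.4]
grip_width: 0.0452
grasp_force: 61.8
```

```bash
python3 - <<'E'
from h import *
st()
w=cam('wrist'); cv2.imwrite('pics/w3.png',cv2.resize(w['image'][150:330,200:440],None,fx=3,fy=3,interpolation=cv2.INTER_CUBIC)[:,:,::-1])
E
```

```text
13.5 F [ 1.04 -1.9   2.45] M [-0.331 -0.43  -0.668] w 0.04520511766761504 61.81222915649414 yaw 2.1196 p [0.4638 0.1846 0.0873]
```

View pics/w3.png

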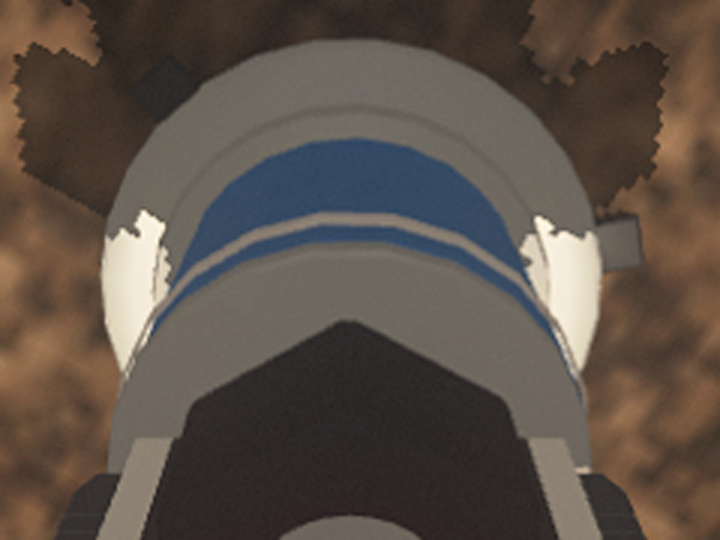

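The image shows the fingers holding the hex squarely. The moment rose to 0.67 N m at about 18–19°, so that is the wrong-way stop and the lid is reverse-threaded. I turn clockwise.

>>> {"name": "drive_tool", "arguments": {
  "slide": [
    [0,0,0],
    [0,0,0],
    [0,0,0],
    [0,0,0],
    [0,0,0],
    [0,0,0],
    [0,0,0],
    [0,0,0]
  ],
  "rotation": [
    [0,0,0.05],
    [0,0,0.2],
    [0,0,0.38],
    [0,0,0.56],
    [0,0,0.74],
    [0,0,0.9],
    [0,0,0.98],
    [0,0,1]
  ]
}}

```text
clock: 14.55
eef_pos: [0.4636, 0.1857, 0.0873]
tool_rot: [0.689, 0.725, 0.001, -0.001]
ft_force: [0.1, 1.8, 3.0]
grip_width: 0.045
grasp_force: 62.1
```

>>> {"name": "drive_tool", "arguments": {
  "slide": [
    [0,0,0],
    [0,0,0],
    [0,0,0],
    [0,0,0],
    [0,0,0],
    [0,0,0],
    [0,0,0],
    [0,0,0]
  ],
  "rotation": [
    [0,0,0.05],
    [0,0,0.15],
    [0,0,0.3],
    [0,0,0.45],
    [0,0,0.6],
    [0,0,0.75],
    [0,0,0.9],
    [0,0,1]
  ]
}}

```text
clock: 15.55
eef_pos: [0.4637, 0.1848, 0.0873]
tool_rot: [0.848, 0.53, 0.0, -0.0]
ft_force: [1.2, 0.9, 2.0]
grip_width: 0.0454
grasp_force: 62.3
```

```bash
python3 -c "
from h import *
st()"
```

```text
15.55 F [1.23 0.94 1.95] M [ 0.152 -0.358  0.075] w 0.04538806680129645 62.2856068611145 yaw 1.118 p [0.4637 0.1848 0.0873]
```

Past 38° clockwise with no drag, so this is the right way. I continue to about 57°.

>>> {"name": "drive_tool", "arguments": {
  "slide": [
    [0,0,0],
    [0,0,0],
    [0,0,0],
    [0,0,0],
    [0,0,0],
    [0,0,0],
    [0,0,0],
    [0,0,0]
  ],
  "rotation": [
    [0,0,0.05],
    [0,0,0.16],
    [0,0,0.28],
    [0,0,0.4],
    [0,0,0.5],
    [0,0,0.58],
    [0,0,0.64],
    [0,0,0.66]
  ]
}}

```text
clock: 16.55
eef_pos: [0.4637, 0.1846, 0.0873]
tool_rot: [0.923, 0.385, 0.0, 0.0]
ft_force: [1.7, 0.9, 3.2]
grip_width: 0.0452
grasp_force: 62.3
```

```bash
python3 -c "
from h import *
st()"
```

```text
16.55 F [1.66 0.88 3.21] M [ 0.007 -0.319  0.066] w 0.04522763396599027 62.326945066452026 yaw 0.7894 p [0.4637 0.1846 0.0873]
```

Turned 57° with no stop. Now a gentle 5 mm lift to test whether the lid is free.

>>> {"name": "drive_tool", "arguments": {
  "slide": [
    [0,0,-0.002],
    [0,0,-0.005],
    [0,0,-0.008],
    [0,0,-0.011],
    [0,0,-0.014],
    [0,0,-0.017],
    [0,0,-0.019],
    [0,0,-0.02]
  ],
  "rotation": [
    [0,0,0],
    [0,0,0],
    [0,0,0],
    [0,0,0],
    [0,0,0],
    [0,0,0],
    [0,0,0],
    [0,0,0]
  ]
}}

```text
clock: 17.55
eef_pos: [0.4637, 0.1847, 0.0924]
tool_rot: [0.923, 0.385, 0.0, -0.0]
ft_force: [0.0, 0.5, -2.1]
grip_width: 0.0451
grasp_force: 61.6
```

```bash
python3 -c "
from h import *
st()"
```

```text
17.55 F [ 0.02  0.53 -2.06] M [-0.01   0.037 -0.015] w 0.04513297356666158 61.5682590007782 yaw 0.7897 p [0.4637 0.1847 0.0924]
```

Only the lid's own weight shows, so it is free. I lift it 95 mm more and hold.

>>> {"name": "drive_tool", "arguments": {
  "slide": [
    [0,0,-0.02],
    [0,0,-0.06],
    [0,0,-0.12],
    [0,0,-0.2],
    [0,0,-0.28],
    [0,0,-0.34],
    [0,0,-0.37],
    [0,0,-0.38]
  ],
  "rotation": [
    [0,0,0],
    [0,0,0],
    [0,0,0],
    [0,0,0],
    [0,0,0],
    [0,0,0],
    [0,0,0],
    [0,0,0]
  ]
}}

```text
clock: 18.55
eef_pos: [0.4638, 0.1847, 0.1877]
tool_rot: [0.923, 0.385, 0.0, -0.0]
ft_force: [-0.1, 0.0, -2.2]
grip_width: 0.0454
grasp_force: 61.6
```

>>> {"name": "drive_tool", "arguments": {
  "slide": [
    [0,0,0],
    [0,0,0],
    [0,0,0],
    [0,0,0],
    [0,0,0],
    [0,0,0],
    [0,0,0],
    [0,0,0]
  ],
  "rotation": [
    [0,0,0],
    [0,0,0],
    [0,0,0],
    [0,0,0],
    [0,0,0],
    [0,0,0],
    [0,0,0],
    [0,0,0]
  ]
}}

```text
clock: 19.55
eef_pos: [0.4637, 0.1847, 0.1873]
tool_rot: [0.923, 0.385, 0.0, 0.0]
ft_force: [-0.2, 0.4, -1.1]
grip_width: 0.0448
grasp_force: 61.6
```

```bash
python3 - <<'E'
from h import *
st(); b=cam('scene'); cv2.imwrite('pics/s2.png',cv2.resize(b['image'][130:390,140:420],None,fx=2.2,fy=2.2)[:,:,::-1])
E
```

```text
19.55 F [-0.24  0.38 -1.13] M [-0.013  0.017 -0.037] w 0.0447798846964662 61.58080458641052 yaw 0.7898 p [0.4637 0.1847 0.1873]
```

View pics/s2.png

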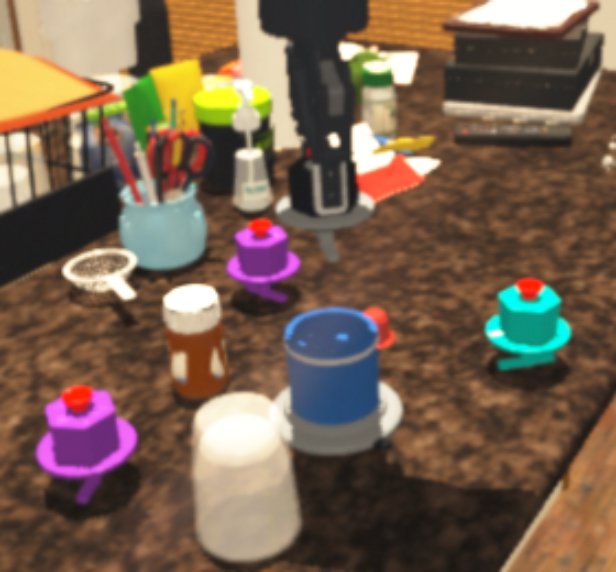

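The lid hangs level in the gripper at crop (325,210), with its stem clear above the open canister at (332,330). The bystanders are undisturbed, so I hand the job in.

```bash
python3 -c "
from workcell import bot
print(bot.job_done())"
```

```text
the job is handed in; nothing more can be done
None
```

I pressed the vent to its stop, found the lid is reverse-threaded (it stopped at about 18° anticlockwise and turned freely clockwise), lifted it off, and handed the job in holding it level about 10 cm above the open canister; the hand-in returned no verdict.

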